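# Match pistons to their cylinders on the saw-repair job trays

### The arm

A 6-joint arm with a two-finger parallel gripper is mounted at the origin on the work surface. World frame = base frame: x ahead of the robot, y to its left, z up, the work surface at z = 0. Lengths are in m, angles in rad, forces in N, time in s.
With the tool pointing down it reaches from about 0.35 to 0.975 m from the base axis. Payload 4.9 kg.
Tool frame: the origin (TCP) lies at the very end of the fingers, on their centre line; the grasp point (between the pads) lies 19 mm behind it; x points along the fingers, y is the direction in which the jaws open and shut, and the axes are right-handed (so a half turn about x gives the same grasp; the last joint's range is limited). The gripper opens to 85 mm and grips with 20 to 120 N. Pads are 22 mm wide; open, the fingers measure 114 mm over their backs; the gripper's body (76 mm by 85 mm) begins 54 mm behind the grasp point. The pads swing forward as they close: fully open they stand 13 mm farther back than shut.
Start: joints at [1.138, 0.053, 1.613, -0, 1.476, -0.119], TCP at [0.193, 0.594, 0.231] pointing down, gripper open.
Joint ranges: [-3.01, 3.01], [-1.01, 2.22], [0.06, 2.58], [-1.02, 4.17], [0.09, 2.62], [-3.14, 3.14]. Speed limits (rad/s): [2.57, 2.57, 3.14, 3.14, 3.14, 3.14].

### API

Orientations are given as a rotation vector (axis times angle).
In Python, from station import ctrl, get_image, calibration, finish_job, search_frame, cut_out, mark_of gives the robot as it stands. The module is installed in compiled form; this text tells all that it offers.
- The arm moves only by the tool arm_command, never from a script. Its argument "plan" is a list that holds one entry, the list of rows, each a list of 7 numbers: the shift along the tool's x, y, z in m, then the turn, a rotation vector about the tool's x, y, z in degrees, then the finger opening in m, from 0 to 0.0854. A call has 1 to 20 rows; each row shifts and turns the pose as measured when the row begins, along the tool's axes as they then stand; what a row does not reach is not made up. A row lasts 1/12 s, in which the tool goes at most 41.7 mm and 7.16 degrees, less where a joint would pass 70% of its speed; a pose out of reach is approached as far as the arm can. A call with a gripper value outside its range is refused whole. The fingers move at their own pace and stop on an object; "squeeze" is the grip in N (left out, the last holds). Time passes only in rows, so rows that do not move let the fingers close. It gives the time, the measured TCP pose, the force and the opening at its end, in the units of the state.
- ctrl.get_obs(): the state, without advancing time (a new reading comes with each control period).
- get_image(name): name is "scene" or "side" or "wrist"; returns the picture (384x512x3 uint8, red, green, blue); there is no depth.
- calibration(name): a dict with "fx", "fy", "cx", "cy" (pixels), "k1" (the pictures are not rectified: a ray, as slopes to the right and down, at radius r is drawn at 1 + k1 r^2 times it, then the intrinsics apply), "cam_to_world" (4x4, takes a point from camera to world coordinates); the wrist camera has in their place "hand_eye" (4x4, takes a point from camera to tool coordinates, whose origin is the TCP and whose axes are the tool frame's). Camera axes: x right, y down, z forward; pixel columns grow to the right and rows downward; lengths in m; the calibration is good to about 2 mm. A picture is of the moment at which its call begins: read the wrist's pose just before it. calibration takes no time and is no camera call.
- finish_job(): hands the job in, once; it reports no verdict.
Trained networks look in the newest picture that a camera, given by its name, has taken for a name from the list of things; names that differ only in an ending like _2 or _b are one class to them, and where a whole thing is asked for, a point or a joint stands for the part that bears it (a point fixed in the world has none). Each returns a list of dicts, best first, with "conf" (0 to 1); they miss things now and then, are a little off and sometimes report something else, mostly with a low value. They report only what shows in the picture. A call takes as long as a camera call. They do not tell look-alikes from the thing itself.
- search_frame(camera, thing): "at" ([x, y, z] in m, in the coordinates of the camera as it stood for that picture, good to about 4 mm: the middle of the surface that is visible of it).
- cut_out(camera, thing): "mask" (384x512 bool, what is visible of it).
- mark_of(camera, thing): "at" ([x, y, z] in m, in the coordinates of the camera as it stood for that picture, good to about 4 mm: a listed point, or the origin of a listed thing).
The state is a dict: "t": time; "q": joint angles; "dq": joint speeds; "effort": joint torques, N m; "tool_pos": TCP position; "tool_rot": TCP orientation; "contact_force": force on the tool from outside, world axes, zero at the start; "wrist_torque": the same for the moment, N m; "opening": finger opening in m.
Only numpy, scipy, OpenCV 4.12 (cv2) and the standard library are available. Lean on these libraries where they do the work, as an engineer would, in place of code of your own. Each camera call takes 0.05 s, during which the arm holds its last target. There are 200 camera calls.

### The job

Three chainsaw engines are waiting to be rebuilt: pick out the three bare aluminium pistons among the parts along the near side of the bench and stand each one, crown up, on the round rubber pad of the tray whose cylinder has the bore of its size (small with small, medium with medium, large with large), wholly within the pad. Set them down gently without dropping or tipping them, leave the clutch drum, the spark-plug socket and the starter pulley where they are, and let go of everything at the end.

Things in the scene. Friction and masses are not known exactly. Their poses are not given: they have to be found in the camera images.
- piston_small: the small engine piston: a plain bare-aluminium cylinder 34 mm in diameter and 32 mm tall with a flat closed crown on top and two thin dark ring grooves round the side near the top; loose, 50 g or so, standing upright on the bench. Origin at the centre of its underside, z up its axis.
- piston_medium: the medium engine piston: a plain bare-aluminium cylinder 44 mm in diameter and 40 mm tall with a flat closed crown on top and two thin dark ring grooves round the side near the top; loose, 85 g or so, standing upright on the bench. Origin at the centre of its underside, z up its axis.
- piston_large: the large engine piston: a plain bare-aluminium cylinder 56 mm in diameter and 50 mm tall with a flat closed crown on top and two thin dark ring grooves round the side near the top; loose, 140 g or so, standing upright on the bench. Origin at the centre of its underside, z up its axis.
- tray_small: small job tray, fixed, steel, 230 x 120 mm, rim 8 mm high: at one end the small finned cylinder, bore up (35 mm bore, fins 62 mm square, top 63 mm above the bench), at the other a round black rubber pad 58 mm across, its top 7 mm above the bench. Origin at bench level under the pad's centre; the cylinder's axis is 110 mm along +x, the rim beyond the pad 60 mm along -x, side rims at y = +-60 mm.
- tray_medium: medium job tray, fixed, steel, 230 x 120 mm, rim 8 mm high: at one end the medium finned cylinder, bore up (45 mm bore, fins 76 mm square, top 71 mm above the bench), at the other a round black rubber pad 68 mm across, its top 7 mm above the bench. Origin at bench level under the pad's centre; the cylinder's axis is 110 mm along +x, the rim beyond the pad 60 mm along -x, side rims at y = +-60 mm.
- tray_large: large job tray, fixed, steel, 230 x 120 mm, rim 8 mm high: at one end the large finned cylinder, bore up (57 mm bore, fins 92 mm square, top 79 mm above the bench), at the other a round black rubber pad 80 mm across, its top 7 mm above the bench. Origin at bench level under the pad's centre; the cylinder's axis is 110 mm along +x, the rim beyond the pad 60 mm along -x, side rims at y = +-60 mm.
- clutch_drum: bystander: an open steel clutch drum (a shallow cup, mouth up, with a small hub inside), 62 mm in diameter, 26 mm tall; loose. Origin at the centre of its underside.
- plug_socket: bystander: a dark steel spark-plug socket standing on end, 25 mm in diameter, 50 mm tall, hollow at the top; loose. Origin at the centre of its underside.
- rope_pulley: bystander: a grooved black plastic starter pulley lying flat, 58 mm in diameter, 16 mm tall plus a brass boss of 3 mm; loose. Origin at the centre of its underside.
Not all that is in view belongs to the job. Leave any green or yellow look-alike of the piston_large alone.

How it is judged:
By the outcome, as a careful person would: the job done as asked, in the order asked, and still so for the second after the job is handed in, with the robot touching nothing.
It also fails if it takes over 86 s, if anything falls off the work surface, if the arm or the gripper's body presses on something with over 40 N, if the wrist force passes 120 N, or if a joint passes its speed limit or range.

## Working session

There is one attempt and no reset: what is moved stays moved. The work goes in short steps, Python scripts to look and compute and a tool call to move; the robot and the scene stay as the last step left them, time stands still between calls to the robot, and variables do not carry over. Pictures are saved under pics/ and viewed, about 12 in all and at most 16, crops included, and the job is handed in when it is done.

Besides the shell and the picture viewer there is one more tool, called after "Emit:" by a JSON object that holds its "method" and its "body", one argument or row to a line. arm_command: Moves the arm, as the interface text tells. Its arguments: {"type":"object","properties":{"plan":{"type":"array","items":{"type":"array","items":{"type":"array","items":{"type":"number"}}}},"squeeze":{"type":"number"}},"required":["plan"]}

```bash
mkdir -p pics; cat > h.py <<'E'
import numpy as np, cv2
from scipy.spatial.transform import Rotation as R
from station import *
def T():
    o=ctrl.get_obs(); M=np.eye(4); M[:3,:3]=R.from_rotvec(o["tool_rot"]).as_matrix(); M[:3,3]=o["tool_pos"]; return M
def cam(name,tool=None):
    c=calibration(name); return (np.array(c["cam_to_world"]) if "cam_to_world" in c else (T() if tool is None else tool)@np.array(c["hand_eye"])),c
def ray(name,u,v,tool=None):
    M,c=cam(name,tool); K=np.array([[c["fx"],0,c["cx"]],[0,c["fy"],c["cy"]],[0,0,1.]])
    p=cv2.undistortPoints(np.array([[[u,v]]],float),K,np.array([c["k1"],0,0,0.]))[0,0]
    return M[:3,3],M[:3,:3]@np.array([p[0],p[1],1])
def on_z(name,u,v,z,tool=None):
    o,d=ray(name,u,v,tool); return o+d*(z-o[2])/d[2]
def proj(name,P,tool=None):
    M,c=cam(name,tool); K=np.array([[c["fx"],0,c["cx"]],[0,c["fy"],c["cy"]],[0,0,1.]])
    p=np.linalg.inv(M)@np.append(P,1); 
    return cv2.projectPoints(p[:3].reshape(1,1,3),np.zeros(3),np.zeros(3),K,np.array([c["k1"],0,0,0.]))[0].ravel()
def save(name,fn):
    im=get_image(name); cv2.imwrite("pics/"+fn,im[:,:,::-1]); return im
E
python3 - <<'E'
from h import *
np.set_printoptions(precision=4,suppress=True)
print(ctrl.get_obs()); print(calibration("wrist")); print(T())
for n in ["scene","side"]:
    save(n,n+"0.png"); M,c=cam(n); print(n,M[:3,3])
    for t in ["piston_small","piston_medium","piston_large","tray_small","tray_medium","tray_large","clutch_drum","plug_socket","rope_pulley"]:
        for r in mark_of(n,t)[:3]:
            P=(M@np.append(r["at"],1))[:3]; print(t,round(r["conf"],2),P,proj(n,P).round())
E
```

```text
{'t': 0.0, 'q': array([ 1.138 ,  0.0534,  1.6143,  0.    ,  1.476 , -0.119 ]), 'dq': array([-0.0016, -0.0007, -0.001 , -0.001 , -0.0014, -0.0009]), 'effort': array([  0.0005, -39.3656, -37.0189,  -0.0002,   0.0069,  -0.    ]), 'tool_pos': array([0.1927, 0.5939, 0.23  ]), 'tool_rot': array([ 0.2447,  1.5573, -0.2479]), 'contact_force': array([-0.8661,  0.0616, -0.4472]), 'wrist_torque': array([0.023 , 0.0538, 0.0431]), 'opening': 0.08565296607601393}
{'fx': 289.6828953044234, 'fy': 289.6828953044234, 'cx': 259.007876859277, 'cy': 189.26066815845246, 'k1': -0.07534174491247866, 'hand_eye': array([[-0.0005, -0.2649,  0.9643, -0.1424],
       [ 1.    , -0.0003,  0.0004, -0.0004],
       [ 0.0002,  0.9643,  0.2649, -0.0662],
       [ 0.    ,  0.    ,  0.    ,  1.    ]])}
[[-0.0009  0.3087  0.9512  0.1927]
 [-0.0019  0.9512 -0.3087  0.5939]
 [-1.     -0.0021 -0.0003  0.23  ]
 [ 0.      0.      0.      1.    ]]
scene [1.1406 0.6095 0.7286]
piston_small 0.65 [0.4294 0.3371 0.0012] [383. 259.]
piston_medium 0.96 [0.4474 0.0746 0.004 ] [286. 211.]
piston_large 0.96 [ 0.3529 -0.0603 -0.0008] [2
[... 420 characters left out ...]
0.0022] [329. 236.]
side [ 0.214  -0.4675  0.5673]
piston_small 0.51 [0.4295 0.3372 0.0032] [158. 143.]
piston_medium 0.92 [0.4465 0.0718 0.0002] [209. 196.]
piston_large 0.64 [0.3505 0.0267 0.0012] [181. 226.]
piston_large 0.59 [ 0.4585 -0.0518  0.0026] [242. 226.]
piston_large 0.57 [ 0.3533 -0.0545  0.0007] [200. 250.]
tray_small 0.85 [ 0.6269 -0.0052  0.005 ] [290. 182.]
tray_medium 0.76 [ 0.6502 -0.2139  0.0027] [362. 233.]
tray_large 0.72 [ 0.4561  0.2027 -0.0021] [188. 166.]
tray_large 0.59 [0.6229 0.2279 0.0011] [237. 138.]
plug_socket 0.7 [ 0.4516 -0.1841  0.0026] [278. 271.]
rope_pulley 0.74 [ 0.4564  0.2033 -0.0014] [188. 165.]
rope_pulley 0.19 [ 0.4292 -0.3235  0.0013] [318. 335.]
```

```bash
ls pics
```

```text
scene0.png
side0.png
```

View pics/scene0.png

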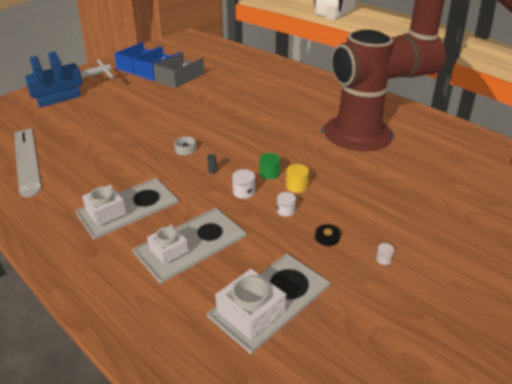

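View pics/side0.png

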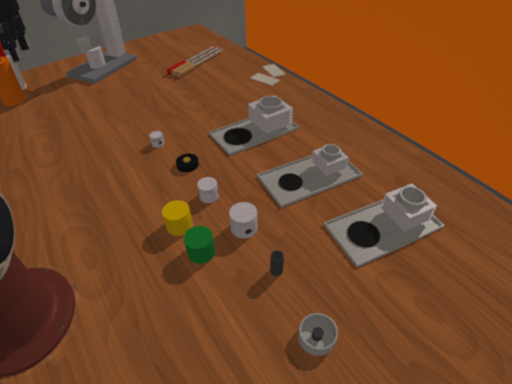

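```bash
python3 - <<'E'
import cv2
a=cv2.imread("pics/side0.png")[120:290,140:300]; cv2.imwrite("pics/crop0.png",cv2.resize(a,None,fx=3.5,fy=3.5,interpolation=cv2.INTER_CUBIC))
E
```

```text
(no output)
```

View pics/crop0.png

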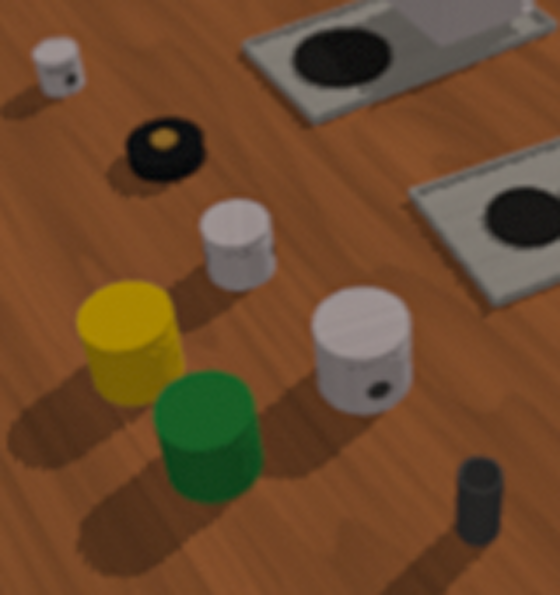

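The side crop (12x zoom area) shows these candidates (side pixels):
- Bare aluminium: small (157,140), medium (208,190), large (243,220).
- Look-alikes to leave alone: yellow (177,218) and green (199,245).

The trays by cylinder and pad size are large at the left, small in the middle and medium at the right. Next I refine the pads and tray axes.

```bash
cat > pads.py <<'E'
from h import *
np.set_printoptions(precision=4,suppress=True)
guess={"L":(.623,.231),"S":(.627,-.006),"M":(.650,-.214)}
cyl={"scene":{"L":(252,291),"S":(168,238),"M":(103,196)},"side":{"L":(271,102),"S":(331,152),"M":(413,196)}}
top={"L":.079,"S":.063,"M":.071}
for n in ["scene","side"]:
    im=cv2.imread(f"pics/{n}0.png"); dark=(im.max(2)<60).astype(np.uint8)
    k,lab,st,ce=cv2.connectedComponentsWithStats(dark)
    for t,g in guess.items():
        u=proj(n,np.array([*g,.007])); ok=[i for i in range(1,k) if st[i,4]>60]
        i=min(ok,key=lambda i:np.hypot(*(ce[i]-u)))
        P=np.array([on_z(n,x,y,.007)[:2] for y,x in np.argwhere(lab==i)])
        c=P.mean(0); C=on_z(n,*cyl[n][t],top[t])[:2]; d=C-c
        print(n,t,"pad",c,"span",np.ptp(P,0),"cyl d",np.hypot(*d),"yaw",np.degrees(np.arctan2(d[1],d[0])))
E
python3 pads.py
python3 - <<'E'
from h import *
np.set_printoptions(precision=4,suppress=True)
H={"piston_small":.032,"piston_medium":.04,"piston_large":.05}
for n in ["scene","side"]:
    M,c=cam(n); get_image(n)
    for t,h in H.items():
        for r in cut_out(n,t):
            m=r["mask"]; im=get_image(n)[m].mean(0)
            ys,xs=np.where(m); P=[(M@np.append(q["at"],1))[:3] for q in search_frame(n,t)[:1]]
            # silhouette fit: model cylinder
            print(n,t,round(r["conf"],2),xs.min(),xs.max(),ys.min(),ys.max(),im.round(),"ctr@h/2",on_z(n,(xs.min()+xs.max())/2,(ys.min()+ys.max())/2,h/2))
E
```

```text
scene L pad [0.6211 0.2305] span [0.0701 0.077 ] cyl d 0.11393474578073944 yaw -0.5107081738373677
scene S pad [ 0.6256 -0.0058] span [0.054  0.0515] cyl d 0.11281934944298465 yaw -0.8900520974182513
scene M pad [ 0.6486 -0.2193] span [0.0628 0.0629] cyl d 0.1090565335220781 yaw -3.9992641515439082
side L pad [0.6255 0.2275] span [0.0791 0.0808] cyl d 0.11159461713576996 yaw -2.696965388334444
side S pad [ 0.625  -0.0065] span [0.0591 0.057 ] cyl d 0.10559898248871788 yaw -11.606491337972589
side M pad [ 0.6479 -0.2196] span [0.0692 0.0658] cyl d 0.10992699243574687 yaw -10.853490324232117
scene piston_small 0.52 376 393 244 264 [183. 162. 154.] ctr@h/2 [0.4279 0.3378 0.016 ]
scene piston_medium 0.85 277 294 193 216 [190. 176. 169.] ctr@h/2 [0.4439 0.0708 0.02  ]
scene piston_medium 0.66 208 216 155 172 [70. 65. 60.] ctr@h/2 [ 0.4407 -0.1909  0.02  ]
scene piston_large 0.83 259 280 153 179 [ 53. 116.  54.] ctr@h/2 [ 0.3504 -0.0617  0.025 ]
scene piston_large 0.72 233 254 170 197 [188. 173. 168.] ctr@h/2 [ 0.4547 -0.0588  0.025 ]
scene piston_large 0.59 286 309 164 192 [202. 160.  50.] ctr@h/2 [0.3434 0.0283 0.025 ]
side piston_small 0.67 270 283 251 275 [43. 38. 35.] ctr@h/2 [ 0.4544 -0.1763  0.016 ]
side piston_small 0.6 150 163 132 146 [121. 112. 111.] ctr@h/2 [0.4297 0.339  0.016 ]
side piston_small 0.38 298 337 312 354 [94. 89. 83.] ctr@h/2 [ 0.4261 -0.3241  0.016 ]
side piston_medium 0.64 198 217 177 203 [130. 120. 118.] ctr@h/2 [0.4442 0.0714 0.02  ]
side piston_large 0.92 163 191 201 234 [145. 115.   3.] ctr@h/2 [0.3482 0.0305 0.025 ]
side piston_large 0.89 229 256 202 238 [129. 119. 117.] ctr@h/2 [ 0.4573 -0.0555  0.025 ]
side piston_large 0.62 184 215 226 263 [24. 82. 33.] ctr@h/2 [ 0.3536 -0.06    0.025 ]
```

Emit:
{"method": "arm_command", "body": {
  "plan": [
    [[0, 0, 0, -5, 0, 0, 0.085], [0, 0, 0, -5, 0, 0, 0.085], [0, 0, 0, -4, 0, 0, 0.085], [0, -0.02, 0.021, 0, 0, 0, 0.085], [0, -0.02, 0.021, 0, 0, 0, 0.085], [0, -0.02, 0.021, 0, 0, 0, 0.085], [0.009, -0.02, 0.021, 0, 0, 0, 0.085], [0.009, -0.02, 0.021, 0, 0, 0, 0.085], [0.009, -0.02, 0.021, 0, 0, 0, 0.085], [0.009, -0.02, 0.021, 0, 0, 0, 0.085], [0.009, -0.02, 0.021, 0, 0, 0, 0.085], [0.009, -0.02, 0.021, 0, 0, 0, 0.085], [0.009, -0.02, 0.021, 0, 0, 0, 0.085], [0.009, -0.02, 0.021, 0, 0, 0, 0.085], [0.009, -0.02, 0.021, 0, 0, 0, 0.085], [0, 0, 0, 0, 0, 0, 0.085]]
  ],
  "squeeze": 25
}}

```text
t: 4.03
tool_pos: [0.441, 0.3328, 0.1493]
tool_rot: [0.045, 1.566, -0.034]
contact_force: [-0.0, -0.2, -0.9]
opening: 0.0849
```

```bash
cat > to.py <<'E'
# to.py x y z [yawdeg]: shift in tool axes to a world target, plus yaw of the tool's z axis; optional look with wrist at a piston
import sys
from h import *
np.set_printoptions(precision=4,suppress=True)
M=T(); tgt=np.array([float(a) for a in sys.argv[1:4]]); z=M[:3,2]
print("tool",M[:3,3],"yaw",np.degrees(np.arctan2(z[1],z[0])).round(2),"tilt",M[:3,0],"t",ctrl.get_obs()["t"])
print("shift in tool axes",M[:3,:3].T@(tgt-M[:3,3]))
if len(sys.argv)>4:
    nm,h=sys.argv[4],float(sys.argv[5]); save("wrist",sys.argv[6])
    C,_=cam("wrist",M)
    for r in mark_of("wrist",nm)[:2]:
        P=(C@np.append(r["at"],1))[:3]; print("mark",r["conf"],P,"shift",M[:3,:3].T@(np.array([P[0],P[1],tgt[2]])-M[:3,3]))
    for r in cut_out("wrist",nm)[:2]:
        ys,xs=np.where(r["mask"]); print("mask",r["conf"],xs.min(),xs.max(),ys.min(),ys.max(),"ctr@h/2",on_z("wrist",(xs.min()+xs.max())/2,(ys.min()+ys.max())/2,h/2,M))
E
python3 to.py .429 .338 .005 piston_small .032 w1.png
```

```text
tool [0.441  0.3328 0.1493] yaw -2.86 tilt [ 0.005   0.0069 -1.    ] t 4.0333
shift in tool axes [ 0.1443  0.0036 -0.0129]
mark 0.88 [0.4289 0.3399 0.0047] shift [ 0.1443  0.0054 -0.0131]
mark 0.33 [ 0.6269  0.2303 -0.0015] shift [ 0.1445 -0.0942  0.1901]
mask 0.66 245 281 147 188 ctr@h/2 [0.4295 0.3377 0.016 ]
```

View pics/w1.png

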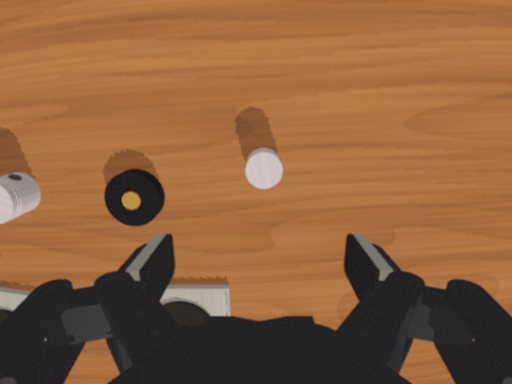

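The wrist view shows the small piston at (263,168), alone with clear bench around it. The measurements agree with each other to about 2 mm.

Emit:
{"method": "arm_command", "body": {
  "plan": [
    [[0, 0.004, -0.013, 0, 0, 0, 0.085], [0, 0, 0, 0, 0, 0, 0.085], [0.023, 0, 0, 0, 0, 0, 0.085], [0.023, 0, 0, 0, 0, 0, 0.085], [0.023, 0, 0, 0, 0, 0, 0.085], [0.023, 0, 0, 0, 0, 0, 0.085], [0.023, 0, 0, 0, 0, 0, 0.085], [0.018, 0, 0, 0, 0, 0, 0.085], [0.009, 0, 0, 0, 0, 0, 0.085], [0, 0, 0, 0, 0, 0, 0.085]]
  ]
}}

```text
t: 5.02
tool_pos: [0.4216, 0.358, 0.0138]
tool_rot: [0.037, 1.551, -0.002]
contact_force: [0.4, 0.0, -0.9]
opening: 0.0851
```

```bash
python3 to.py .429 .338 .006
```

```text
tool [0.4216 0.358  0.0138] yaw -1.46 tilt [ 0.0201  0.0219 -0.9996] t 5.0167
shift in tool axes [ 0.0075 -0.02    0.0078]
```

```bash
cat > to.py <<'E'
# to.py x y z yawdeg [thing h file]: shift and turn in tool axes to a straight-down pose
import sys
from h import *
np.set_printoptions(precision=4,suppress=True)
M=T(); tgt=np.array([float(a) for a in sys.argv[1:4]]); y=np.radians(float(sys.argv[4]))
X=np.array([0,0,-1.]); Z=np.array([np.cos(y),np.sin(y),0]); D=np.c_[X,np.cross(Z,X),Z]
o=ctrl.get_obs()
print("tool",M[:3,3],"t",o["t"],"open",o["opening"],"F",o["contact_force"])
print("shift first",M[:3,:3].T@(tgt-M[:3,3]),"turn",np.degrees(R.from_matrix(M[:3,:3].T@D).as_rotvec()),"shift after turn",D.T@(tgt-M[:3,3]))
if len(sys.argv)>5:
    nm,h=sys.argv[5],float(sys.argv[6]); save("wrist",sys.argv[7])
    C,_=cam("wrist",M)
    for r in mark_of("wrist",nm)[:2]: print("mark",r["conf"],(C@np.append(r["at"],1))[:3])
    for r in cut_out("wrist",nm)[:2]:
        ys,xs=np.where(r["mask"]); print("mask",r["conf"],xs.min(),xs.max(),ys.min(),ys.max(),"ctr@h/2",on_z("wrist",(xs.min()+xs.max())/2,(ys.min()+ys.max())/2,h/2,M))
E
python3 to.py .429 .338 .006 -3
```

```text
tool [0.4216 0.358  0.0138] t 5.0167 open 0.08507390853847972 F [ 0.4415  0.0013 -0.9068]
shift first [ 0.0075 -0.02    0.0078] turn [ 1.5569  1.0996 -1.2971] shift after turn [ 0.0078 -0.0196  0.0085]
```

Emit:
{"method": "arm_command", "body": {
  "plan": [
    [[0, 0, 0, 1.6, 1.1, -1.3, 0.085], [0, -0.01, 0.004, 0, 0, 0, 0.085], [0, -0.0096, 0.0045, 0, 0, 0, 0.085], [0, 0, 0, 0, 0, 0, 0.085]]
  ]
}}

```text
t: 5.35
tool_pos: [0.4291, 0.3397, 0.0172]
tool_rot: [0.038, 1.567, -0.036]
contact_force: [-0.4, -0.1, 0.5]
opening: 0.0852
```

```bash
python3 to.py .429 .338 .005 -3
```

```text
tool [0.4291 0.3397 0.0172] t 5.35 open 0.08515605992684967 F [-0.4052 -0.0653  0.4774]
shift first [ 0.0121 -0.0017 -0.    ] turn [ 0.2978  0.1829 -0.0966] shift after turn [ 0.0122 -0.0017  0.    ]
```

Emit:
{"method": "arm_command", "body": {
  "plan": [
    [[0.006, -0.0017, 0, 0, 0, 0, 0.085], [0.006, 0, 0, 0, 0, 0, 0.085], [0, 0, 0, 0, 0, 0, 0.06], [0, 0, 0, 0, 0, 0, 0.04], [0, 0, 0, 0, 0, 0, 0.02], [0, 0, 0, 0, 0, 0, 0.02], [0, 0, 0, 0, 0, 0, 0.02], [0, 0, 0, 0, 0, 0, 0.02], [0, 0, 0, 0, 0, 0, 0.02], [0, 0, 0, 0, 0, 0, 0.02]]
  ],
  "squeeze": 25
}}

```text
t: 6.18
tool_pos: [0.4308, 0.3378, 0.0066]
tool_rot: [0.041, 1.563, -0.034]
contact_force: [0.1, 0.6, -0.2]
opening: 0.0332
```

```bash
python3 to.py .429 .338 .1 -4
```

```text
tool [0.4308 0.3378 0.0066] t 6.1833 open 0.03316828086852584 F [ 0.0676  0.5751 -0.1562]
shift first [-0.0934  0.0006 -0.0011] turn [ 1.2495  0.4331 -0.2925] shift after turn [-0.0934  0.0001 -0.0018]
```

Emit:
{"method": "arm_command", "body": {
  "plan": [
    [[-0.02, 0, 0, 0, 0, 0, 0.02], [-0.025, 0, 0, 0, 0, 0, 0.02], [-0.03, 0, 0, 0, 0, 0, 0.02], [-0.03, 0, 0, 0, 0, 0, 0.02], [-0.02, 0, 0, 1.2, 0.4, 0, 0.02], [0, -0.015, 0.01, 0, 0, 0, 0.02], [0, -0.025, 0.016, 0, 0, 0, 0.02], [0, -0.025, 0.016, 0, 0, 0, 0.02], [0, -0.025, 0.016, 0, 0, 0, 0.02], [0, -0.025, 0.016, 0, 0, 0, 0.02], [0, -0.025, 0.016, 0, 0, 0, 0.02], [0, -0.025, 0.016, 0, 0, 0, 0.02], [0, -0.025, 0.016, 0, 0, 0, 0.02], [0, -0.025, 0.016, 0, 0, 0, 0.02], [0, -0.025, 0.016, 0, 0, 0, 0.02], [0, -0.025, 0.016, 0, 0, 0, 0.02], [0, -0.02, 0.014, 0, 0, 0, 0.02], [0, -0.015, 0.009, 0, 0, 0, 0.02], [0, 0, 0, 0, 0, 0, 0.02], [0, 0, 0, 0, 0, 0, 0.02]]
  ]
}}

```text
t: 7.85
tool_pos: [0.6069, 0.0104, 0.1333]
tool_rot: [0.055, 1.573, -0.047]
contact_force: [-0.1, -0.3, -0.6]
opening: 0.0337
```

```bash
python3 to.py .6253 -.006 .05 -4; python3 -c "
from h import *
save('wrist','w2.png')"
```

```text
tool [0.6069 0.0104 0.1333] t 7.85 open 0.033711585742193406 F [-0.0658 -0.2561 -0.5786]
shift first [ 0.0832 -0.0156  0.0196] turn [ 0.2593 -0.1545 -0.2762] shift after turn [ 0.0833 -0.0151  0.0195]
```

View pics/w2.png

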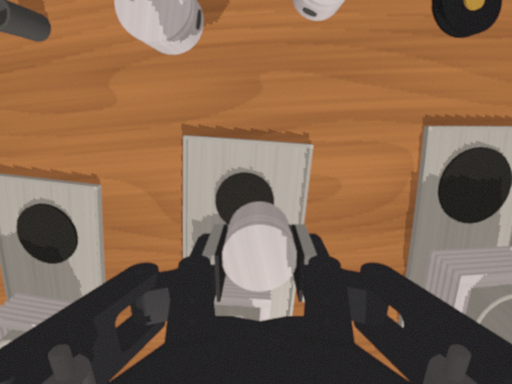

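```bash
python3 - <<'E'
from h import *
np.set_printoptions(precision=4,suppress=True)
f=lambda u,v,z:on_z("wrist",u,v,z)[:2]
print("L",f(475,185,.007),"M",f(47,233,.007))
a,b,t=f(216,200,.007),f(274,200,.007),f(244,172,.007); print("S l/r/top",a,b,t)
p,q=f(184,136,.008),f(311,146,.008); d=p-q; m=(p+q)/2; yaw=np.arctan2(d[1],d[0])+np.pi/2
print(np.hypot(*d),"yaw",np.degrees(yaw),"pad",m+.06*np.array([np.cos(yaw),np.sin(yaw)]))
E
```

```text
L [0.624  0.2278] M [ 0.6468 -0.215 ]
S l/r/top [ 0.6221 -0.0323] [0.6258 0.024 ] [ 0.5962 -0.0029]
0.11739334383823057 yaw -8.289004811025999 pad [ 0.6265 -0.0058]
```

The piston is held upright at (258,250), and the pad estimates from all the cameras agree to about 3 mm.

Emit:
{"method": "arm_command", "body": {
  "plan": [
    [[0, -0.008, 0.011, 0.3, 0, 0, 0.02], [0, -0.0075, 0.01, 0, 0, 0, 0.02], [0.015, 0, 0, 0, 0, 0, 0.02], [0.02, 0, 0, 0, 0, 0, 0.02], [0.02, 0, 0, 0, 0, 0, 0.02], [0.02, 0, 0, 0, 0, 0, 0.02], [0.01, 0, 0, 0, 0, 0, 0.02], [0, 0, 0, 0, 0, 0, 0.02]]
  ]
}}

```text
t: 8.57
tool_pos: [0.6243, 0.001, 0.0416]
tool_rot: [0.055, 1.574, -0.043]
contact_force: [-0.7, -0.0, -0.6]
opening: 0.033
```

```bash
python3 to.py .627 -.006 .0145 -5
```

```text
tool [0.6243 0.001  0.0416] t 8.5667 open 0.032975393481400744 F [-0.6568 -0.018  -0.5618]
shift first [ 0.027  -0.007   0.0032] turn [ 1.4287 -0.2559 -0.4047] shift after turn [ 0.0271 -0.0067  0.0033]
```

Emit:
{"method": "arm_command", "body": {
  "plan": [
    [[0, -0.0067, 0.0033, 1.2, 0, -0.3, 0.02], [0.008, 0, 0, 0, 0, 0, 0.02], [0.008, 0, 0, 0, 0, 0, 0.02], [0.006, 0, 0, 0, 0, 0, 0.02], [0, 0, 0, 0, 0, 0, 0.02]]
  ]
}}

```text
t: 8.98
tool_pos: [0.628, -0.0055, 0.019]
tool_rot: [0.067, 1.572, -0.065]
contact_force: [-0.9, 0.2, -1.7]
opening: 0.033
```

```bash
python3 to.py .627 -.006 .0136 -5
```

```text
tool [ 0.628  -0.0055  0.019 ] t 8.9833 open 0.032968113721986575 F [-0.9004  0.1553 -1.665 ]
shift first [ 0.0054 -0.0006 -0.0009] turn [ 0.1778 -0.1369 -0.0812] shift after turn [ 0.0054 -0.0006 -0.001 ]
```

Emit:
{"method": "arm_command", "body": {
  "plan": [
    [[0.002, 0, 0, 0, 0, 0, 0.02], [0.002, 0, 0, 0, 0, 0, 0.02], [0.001, 0, 0, 0, 0, 0, 0.02], [0, 0, 0, 0, 0, 0, 0.02]]
  ]
}}

```text
t: 9.32
tool_pos: [0.6291, -0.0057, 0.0148]
tool_rot: [0.067, 1.57, -0.065]
contact_force: [0.5, 1.0, -0.6]
opening: 0.0333
```

```bash
python3 to.py .627 -.006 .0136 -5
```

```text
tool [ 0.6291 -0.0057  0.0148] t 9.3167 open 0.033253386261657226 F [ 0.511   0.9654 -0.6093]
shift first [ 0.0012 -0.0005 -0.0021] turn [ 0.1687 -0.0028 -0.0771] shift after turn [ 0.0012 -0.0005 -0.0021]
```

Down in 1 mm steps until contact.

Emit:
{"method": "arm_command", "body": {
  "plan": [
    [[0.001, 0, -0.002, 0, 0, 0, 0.02], [0.001, 0, 0, 0, 0, 0, 0.02], [0, 0, 0, 0, 0, 0, 0.02]]
  ]
}}

```text
t: 9.57
tool_pos: [0.6274, -0.0055, 0.0139]
tool_rot: [0.067, 1.569, -0.065]
contact_force: [-0.2, -0.5, -1.7]
opening: 0.0334
```

```bash
python3 to.py .627 -.006 .0136 -5
```

```text
tool [ 0.6274 -0.0055  0.0139] t 9.5667 open 0.03342401051953746 F [-0.2078 -0.5425 -1.7345]
shift first [ 0.0003 -0.0005 -0.0003] turn [ 0.1733  0.0345 -0.0756] shift after turn [ 0.0003 -0.0005 -0.0003]
```

Emit:
{"method": "arm_command", "body": {
  "plan": [
    [[0.001, 0, 0, 0, 0, 0, 0.02], [0.001, 0, 0, 0, 0, 0, 0.02], [0, 0, 0, 0, 0, 0, 0.02]]
  ]
}}

```text
t: 9.82
tool_pos: [0.6278, -0.0056, 0.014]
tool_rot: [0.067, 1.569, -0.065]
contact_force: [0.6, 0.1, -0.9]
opening: 0.0332
```

Emit:
{"method": "arm_command", "body": {
  "plan": [
    [[0.002, 0, 0, 0, 0, 0, 0.02], [0.002, 0, 0, 0, 0, 0, 0.02]]
  ]
}}

```text
t: 9.98
tool_pos: [0.6284, -0.0057, 0.0136]
tool_rot: [0.067, 1.57, -0.065]
contact_force: [-10.4, 1.0, 16.3]
opening: 0.0331
```

Emit:
{"method": "arm_command", "body": {
  "plan": [
    [[-0.0008, 0, 0, 0, 0, 0, 0.02], [0, 0, 0, 0, 0, 0, 0.034], [0, 0, 0, 0, 0, 0, 0.038], [0, 0, 0, 0, 0, 0, 0.045], [0, 0, 0, 0, 0, 0, 0.055], [0, 0, 0, 0, 0, 0, 0.06], [0, 0, 0, 0, 0, 0, 0.06], [-0.01, 0, 0, 0, 0, 0, 0.06], [-0.02, 0, 0, 0, 0, 0, 0.06], [-0.025, 0, 0, 0, 0, 0, 0.06], [-0.025, 0, 0, 0, 0, 0, 0.085], [-0.025, 0, 0, 0, 0, 0, 0.085], [-0.01, 0, 0, 0, 0, 0, 0.085], [0, 0, 0, 0, 0, 0, 0.085]]
  ]
}}

```text
t: 11.15
tool_pos: [0.6269, -0.0056, 0.1339]
tool_rot: [0.067, 1.573, -0.065]
contact_force: [1.0, 0.9, 0.1]
opening: 0.0854
```

```bash
python3 to.py .4445 .0713 .12 -3 piston_small .046 w3.png
```

```text
tool [ 0.6269 -0.0056  0.1339] t 11.15 open 0.0853743884012701 F [0.9629 0.9016 0.0608]
shift first [ 0.0146  0.0613 -0.1882] turn [-1.809  -0.1943 -0.0714] shift after turn [ 0.0139  0.0672 -0.1862]
mask 0.92 240 279 165 210 ctr@h/2 [ 0.6282 -0.0056  0.023 ]
```

View pics/w3.png

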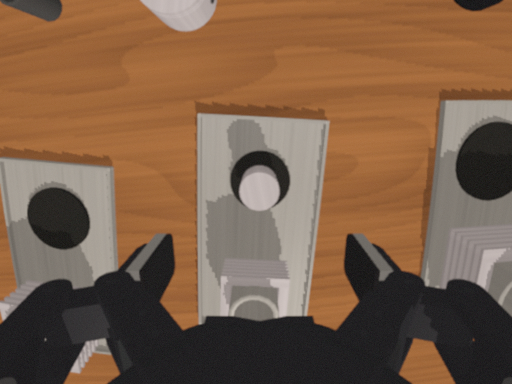

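```bash
python3 - <<'E'
from h import *
print("top",on_z("wrist",260,188,.039),"pad x-limits",on_z("wrist",231,180,.007),on_z("wrist",289,180,.007),"pad top",on_z("wrist",260,151,.007))
E
```

```text
top [ 0.62064889 -0.00451558  0.039     ] pad x-limits [ 0.61888251 -0.03158011  0.007     ] [0.62349992 0.02282138 0.007     ] pad top [ 0.59398578 -0.00211384  0.007     ]
```

Emit:
{"method": "arm_command", "body": {
  "plan": [
    [[0, 0, 0, -1.8, 0, 0, 0.085], [0, 0.008, -0.02, 0, 0, 0, 0.085], [0, 0.008, -0.023, 0, 0, 0, 0.085], [0, 0.008, -0.023, 0, 0, 0, 0.085], [0, 0.008, -0.023, 0, 0, 0, 0.085], [0, 0.008, -0.023, 0, 0, 0, 0.085], [0, 0.008, -0.023, 0, 0, 0, 0.085], [0, 0.008, -0.023, 0, 0, 0, 0.085], [0, 0.008, -0.018, 0, 0, 0, 0.085], [0, 0.003, -0.01, 0, 0, 0, 0.085], [0, 0, 0, 0, 0, 0, 0.085]]
  ]
}}

```text
t: 12.22
tool_pos: [0.4189, 0.0742, 0.1065]
tool_rot: [0.045, 1.626, -0.039]
contact_force: [0.0, 0.2, 0.4]
opening: 0.0846
```

```bash
python3 to.py .4445 .0713 .01 -3 piston_medium .04 w4.png
```

```text
tool [0.4189 0.0742 0.1065] t 12.2167 open 0.0846026494822178 F [0.0019 0.2043 0.3607]
shift first [ 0.0949 -0.0017  0.0311] turn [-0.054  -3.1773 -0.1218] shift after turn [ 0.0965 -0.0015  0.0258]
mark 0.82 [0.4449 0.0746 0.0008]
mark 0.25 [ 0.6266  0.2298 -0.0017]
mask 0.63 229 285 198 262 ctr@h/2 [0.446  0.0707 0.02  ]
```

Emit:
{"method": "arm_command", "body": {
  "plan": [
    [[0, 0, 0, 0, -3.2, 0, 0.085], [0, -0.001, 0.013, 0, 0, 0, 0.085], [0, 0, 0.013, 0, 0, 0, 0.085], [0.015, 0, 0, 0, 0, 0, 0.085], [0.015, 0, 0, 0, 0, 0, 0.085], [0.015, 0, 0, 0, 0, 0, 0.085], [0, 0, 0, 0, 0, 0, 0.085]]
  ]
}}

```text
t: 12.95
tool_pos: [0.4554, 0.0677, 0.0613]
tool_rot: [0.047, 1.562, -0.046]
contact_force: [-0.7, 0.2, -0.4]
opening: 0.0855
```

```bash
python3 to.py .445 .072 .009 -3
```

```text
tool [0.4554 0.0677 0.0613] t 12.95 open 0.08545761620023318 F [-0.7308  0.2314 -0.3614]
shift first [ 0.0522  0.0036 -0.0111] turn [-0.392   0.4896 -0.0626] shift after turn [ 0.0523  0.0037 -0.0107]
```

Emit:
{"method": "arm_command", "body": {
  "plan": [
    [[0, 0.0037, -0.0107, 0, 0.4, 0, 0.085], [0.012, 0, 0, 0, 0, 0, 0.085], [0.015, 0, 0, 0, 0, 0, 0.085], [0.015, 0, 0, 0, 0, 0, 0.085], [0.006, 0, 0, 0, 0, 0, 0.085], [0, 0, 0, 0, 0, 0, 0.085]]
  ]
}}

```text
t: 13.45
tool_pos: [0.4476, 0.072, 0.0157]
tool_rot: [0.05, 1.567, -0.047]
contact_force: [-1.0, 0.0, 0.6]
opening: 0.0852
```

```bash
python3 to.py .445 .072 .009 -3
```

```text
tool [0.4476 0.072  0.0157] t 13.45 open 0.08517333037987257 F [-0.9889  0.0106  0.5767]
shift first [ 0.0067 -0.0002 -0.0026] turn [-0.5372  0.208  -0.0904] shift after turn [ 0.0067 -0.0002 -0.0026]
```

Emit:
{"method": "arm_command", "body": {
  "plan": [
    [[0.006, 0, -0.0026, 0, 0.2, 0, 0.085], [0, 0, 0, 0, 0, 0, 0.07], [0, 0, 0, 0, 0, 0, 0.05], [0, 0, 0, 0, 0, 0, 0.03], [0, 0, 0, 0, 0, 0, 0.03], [0, 0, 0, 0, 0, 0, 0.03], [0, 0, 0, 0, 0, 0, 0.03], [0, 0, 0, 0, 0, 0, 0.03], [0, 0, 0, 0, 0, 0, 0.03]]
  ]
}}

```text
t: 14.2
tool_pos: [0.4477, 0.0724, 0.0139]
tool_rot: [0.05, 1.564, -0.047]
contact_force: [-0.0, -1.0, -1.2]
opening: 0.0436
```

```bash
python3 to.py .648 -.2175 .13 -6
```

```text
tool [0.4477 0.0724 0.0139] t 14.2 open 0.04364695106815639 F [-0.0495 -0.9584 -1.2043]
shift first [-0.1153 -0.2768  0.2186] turn [ 2.4615  0.359  -0.127 ] shift after turn [-0.1161 -0.2674  0.2295]
```

Emit:
{"method": "arm_command", "body": {
  "plan": [
    [[-0.02, 0, 0, 0, 0, 0, 0.03], [-0.025, 0, 0, 0, 0, 0, 0.03], [-0.03, 0, 0, 0, 0, 0, 0.03], [-0.03, 0, 0, 0, 0, 0, 0.03], [-0.015, 0, 0, 2.5, 0.3, 0, 0.03], [0, -0.012, 0.01, 0, 0, 0, 0.03], [0, -0.022, 0.019, 0, 0, 0, 0.03], [0, -0.022, 0.019, 0, 0, 0, 0.03], [0, -0.022, 0.019, 0, 0, 0, 0.03], [0, -0.022, 0.019, 0, 0, 0, 0.03], [0, -0.022, 0.019, 0, 0, 0, 0.03], [0, -0.022, 0.019, 0, 0, 0, 0.03], [0, -0.022, 0.019, 0, 0, 0, 0.03], [0, -0.022, 0.019, 0, 0, 0, 0.03], [0, -0.022, 0.019, 0, 0, 0, 0.03], [0, -0.022, 0.019, 0, 0, 0, 0.03], [0, -0.022, 0.019, 0, 0, 0, 0.03], [0, -0.012, 0.01, 0, 0, 0, 0.03], [0, 0, 0, 0, 0, 0, 0.03]]
  ]
}}

```text
t: 15.78
tool_pos: [0.6518, -0.23, 0.1323]
tool_rot: [0.085, 1.575, -0.079]
contact_force: [0.0, -0.7, -0.8]
opening: 0.0433
```

```bash
python3 to.py .650 -.2175 .045 -6; python3 -c "
from h import *
save('wrist','w5.png')"
```

```text
tool [ 0.6518 -0.23    0.1323] t 15.7833 open 0.04331913017470381 F [ 0.0378 -0.7489 -0.825 ]
shift first [ 0.0873  0.0119 -0.0026] turn [ 0.0245 -0.3549 -0.1929] shift after turn [ 0.0873  0.0122 -0.0031]
```

View pics/w5.png

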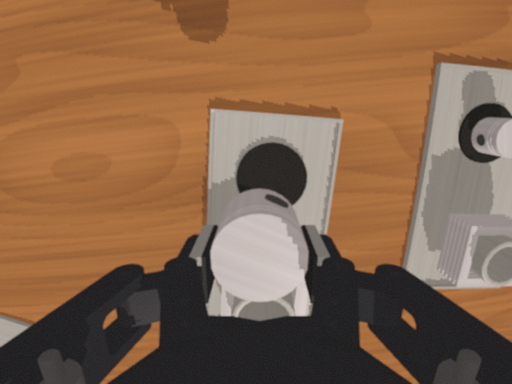

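```bash
python3 - <<'E'
from h import *
np.set_printoptions(precision=4,suppress=True)
f=lambda u,v,z:on_z("wrist",u,v,z)[:2]
print(f(237,177,.007),f(307,177,.007),f(272,142,.007))
p,q=f(209,110,.008),f(342,119,.008); d=p-q; m=(p+q)/2; yaw=np.arctan2(d[1],d[0])+np.pi/2
print(np.hypot(*d),"yaw",np.degrees(yaw),"pad",m+.06*np.array([np.cos(yaw),np.sin(yaw)]))
E
```

```text
[ 0.6432 -0.2489] [ 0.6502 -0.1829] [ 0.6139 -0.2129]
0.12018662642044124 yaw -9.621294486835586 pad [ 0.6486 -0.2171]
```

Emit:
{"method": "arm_command", "body": {
  "plan": [
    [[0, 0.011, -0.003, 0, -0.3, 0, 0.03], [0.015, 0, 0, 0, 0, 0, 0.03], [0.02, 0, 0, 0, 0, 0, 0.03], [0.02, 0, 0, 0, 0, 0, 0.03], [0.02, 0, 0, 0, 0, 0, 0.03], [0.01, 0, 0, 0, 0, 0, 0.03], [0, 0, 0, 0, 0, 0, 0.03]]
  ]
}}

```text
t: 16.42
tool_pos: [0.6447, -0.2067, 0.0404]
tool_rot: [0.082, 1.573, -0.071]
contact_force: [-1.2, 0.7, -0.3]
opening: 0.0431
```

```bash
python3 to.py .650 -.2175 .022 -6
```

```text
tool [ 0.6447 -0.2067  0.0404] t 16.4167 open 0.043054327631992136 F [-1.1806  0.7107 -0.2856]
shift first [ 0.0183 -0.0104  0.0064] turn [ 0.436  -0.2501 -0.3913] shift after turn [ 0.0184 -0.0102  0.0064]
```

Pad confirmed at (0.648, -0.217).

Emit:
{"method": "arm_command", "body": {
  "plan": [
    [[0, -0.005, 0.003, 0.4, 0, -0.3, 0.03], [0, -0.005, 0.0034, 0, 0, 0, 0.03], [0.006, 0, 0, 0, 0, 0, 0.03], [0.006, 0, 0, 0, 0, 0, 0.03], [0.003, 0, 0, 0, 0, 0, 0.03], [0, 0, 0, 0, 0, 0, 0.03]]
  ]
}}

```text
t: 16.92
tool_pos: [0.6519, -0.2174, 0.0271]
tool_rot: [0.081, 1.569, -0.081]
contact_force: [-0.5, 0.1, -1.8]
opening: 0.0428
```

```bash
python3 to.py .650 -.2175 .021 -6
```

```text
tool [ 0.6519 -0.2174  0.0271] t 16.9167 open 0.04282650515286369 F [-0.5371  0.1154 -1.8003]
shift first [ 0.0061 -0.0003 -0.0019] turn [ 0.0986 -0.0051  0.0235] shift after turn [ 0.0061 -0.0003 -0.0019]
```

Emit:
{"method": "arm_command", "body": {
  "plan": [
    [[0.002, 0, -0.002, 0, 0, 0, 0.03], [0.002, 0, 0, 0, 0, 0, 0.03], [0.002, 0, 0, 0, 0, 0, 0.03], [0, 0, 0, 0, 0, 0, 0.03]]
  ]
}}

```text
t: 17.25
tool_pos: [0.6503, -0.2177, 0.0215]
tool_rot: [0.08, 1.568, -0.082]
contact_force: [0.2, -0.4, -0.8]
opening: 0.0429
```

Emit:
{"method": "arm_command", "body": {
  "plan": [
    [[0.0015, 0, 0, 0, 0, 0, 0.03], [0.0015, 0, 0, 0, 0, 0, 0.03]]
  ]
}}

```text
t: 17.42
tool_pos: [0.6506, -0.2178, 0.0197]
tool_rot: [0.08, 1.568, -0.082]
contact_force: [-4.6, 1.8, 9.5]
opening: 0.0432
```

Contact on the pad (9.5 N). Release and retreat.

Emit:
{"method": "arm_command", "body": {
  "plan": [
    [[-0.0005, 0, 0, 0, 0, 0, 0.03], [0, 0, 0, 0, 0, 0, 0.044], [0, 0, 0, 0, 0, 0, 0.048], [0, 0, 0, 0, 0, 0, 0.055], [0, 0, 0, 0, 0, 0, 0.065], [0, 0, 0, 0, 0, 0, 0.07], [0, 0, 0, 0, 0, 0, 0.07], [-0.01, 0, 0, 0, 0, 0, 0.07], [-0.02, 0, 0, 0, 0, 0, 0.07], [-0.025, 0, 0, 0, 0, 0, 0.07], [-0.025, 0, 0, 0, 0, 0, 0.085], [-0.025, 0, 0, 0, 0, 0, 0.085], [-0.01, 0, 0, 0, 0, 0, 0.085], [0, 0, 0, 0, 0, 0, 0.085]]
  ]
}}

```text
t: 18.58
tool_pos: [0.6495, -0.2172, 0.1415]
tool_rot: [0.081, 1.57, -0.081]
contact_force: [0.5, -0.4, -0.7]
opening: 0.0851
```

```bash
python3 to.py .4565 -.0565 .11 -3 piston_medium .054 w6.png
```

```text
tool [ 0.6495 -0.2172  0.1415] t 18.5833 open 0.08512161791412497 F [ 0.4849 -0.3764 -0.7121]
shift first [ 0.0315  0.1399 -0.2086] turn [-2.915  -0.0317  0.0141] shift after turn [ 0.0315  0.1504 -0.2012]
mark 0.81 [ 0.6491 -0.219   0.0094]
mask 0.56 234 283 158 214 ctr@h/2 [ 0.6506 -0.2183  0.027 ]
```

View pics/w6.png

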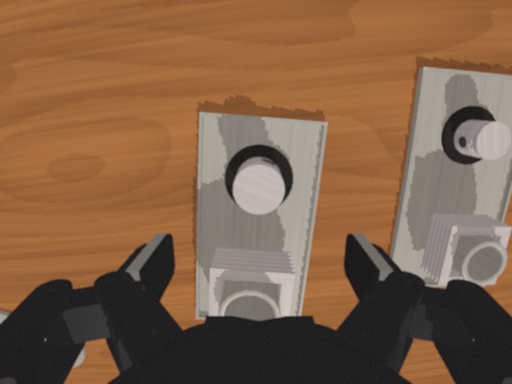

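Both placed pistons stand centred: medium at (258,187) on its pad, small at (485,140) on its pad. Next the large one.

Emit:
{"method": "arm_command", "body": {
  "plan": [
    [[0, 0, 0, -2.9, 0, 0, 0.085], [0, 0.012, -0.015, 0, 0, 0, 0.085], [0, 0.015, -0.02, 0, 0, 0, 0.085], [0, 0.015, -0.02, 0, 0, 0, 0.085], [0, 0.015, -0.02, 0, 0, 0, 0.085], [0, 0.015, -0.02, 0, 0, 0, 0.085], [0, 0.015, -0.02, 0, 0, 0, 0.085], [0, 0.015, -0.02, 0, 0, 0, 0.085], [0, 0.015, -0.02, 0, 0, 0, 0.085], [0, 0.015, -0.02, 0, 0, 0, 0.085], [0, 0.01, -0.015, 0, 0, 0, 0.085], [0, 0, 0, 0, 0, 0, 0.085]]
  ]
}}

```text
t: 19.73
tool_pos: [0.4403, -0.0536, 0.1104]
tool_rot: [0.057, 1.625, -0.027]
contact_force: [0.2, -0.1, -0.5]
opening: 0.0852
```

```bash
python3 to.py .4565 -.0565 .08 -3 piston_large .05 w7.png
```

```text
tool [ 0.4403 -0.0536  0.1104] t 19.7333 open 0.08518362987690123 F [ 0.1886 -0.0797 -0.5349]
shift first [ 0.0295 -0.0026  0.018 ] turn [-0.0215 -3.1712 -1.0124] shift after turn [ 0.0304 -0.0021  0.0163]
mark 0.95 [0.3474 0.0253 0.0011]
mark 0.8 [ 0.3496 -0.0604 -0.0014]
mask 0.82 201 281 42 126 ctr@h/2 [ 0.3491 -0.0615  0.025 ]
mask 0.8 316 409 29 116 ctr@h/2 [0.3445 0.0327 0.025 ]
```

View pics/w7.png

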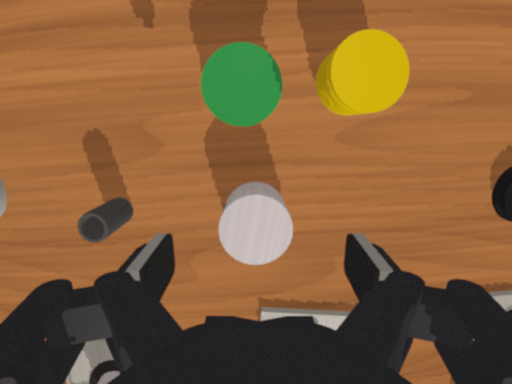

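The wrist view shows the bare large piston at (256,228), with green (241,84) and yellow (370,72) behind it. I'm aiming at the bare one.

```bash
python3 -c "
from h import *
print(on_z('wrist',256,228,.05))"
```

```text
[ 0.46036113 -0.05838359  0.05      ]
```

Emit:
{"method": "arm_command", "body": {
  "plan": [
    [[0, 0, 0, 0, -3.2, -1, 0.085], [0, -0.002, 0.014, 0, 0, 0, 0.085], [0.01, 0, 0, 0, 0, 0, 0.085], [0, 0, 0, 0, 0, 0, 0.085]]
  ]
}}

```text
t: 20.22
tool_pos: [0.459, -0.0607, 0.0997]
tool_rot: [0.043, 1.566, -0.046]
contact_force: [-0.1, 0.5, -1.7]
opening: 0.085
```

```bash
python3 to.py .4565 -.0565 .02 -3
```

```text
tool [ 0.459  -0.0607  0.0997] t 20.2167 open 0.08497307892310094 F [-0.1283  0.5173 -1.7486]
shift first [ 0.0797  0.0042 -0.0031] turn [-0.2407  0.2407  0.1213] shift after turn [ 0.0797  0.004  -0.0027]
```

Emit:
{"method": "arm_command", "body": {
  "plan": [
    [[0, 0.003, -0.001, 0, 0, 0, 0.085], [0.015, 0, 0, 0, 0, 0, 0.085], [0.015, 0, 0, 0, 0, 0, 0.085], [0.012, 0, 0, 0, 0, 0, 0.085], [0, 0, 0, 0, 0, 0, 0.085]]
  ]
}}

```text
t: 20.63
tool_pos: [0.4598, -0.0588, 0.0562]
tool_rot: [0.045, 1.567, -0.048]
contact_force: [-0.9, 0.2, -0.3]
opening: 0.0848
```

```bash
python3 to.py .458 -.0575 .015 -3
```

```text
tool [ 0.4598 -0.0588  0.0562] t 20.6333 open 0.08478215903104154 F [-0.8677  0.1546 -0.2967]
shift first [ 0.0412  0.0013 -0.002 ] turn [-0.3652  0.1658  0.1055] shift after turn [ 0.0412  0.0012 -0.0019]
```

Emit:
{"method": "arm_command", "body": {
  "plan": [
    [[0.005, 0.0012, -0.002, 0, 0, 0, 0.085], [0.01, 0, 0, 0, 0, 0, 0.085], [0.01, 0, 0, 0, 0, 0, 0.085], [0.01, 0, 0, 0, 0, 0, 0.085], [0.005, 0, 0, 0, 0, 0, 0.085], [0, 0, 0, 0, 0, 0, 0.085], [0, 0, 0, 0, 0, 0, 0.07], [0, 0, 0, 0, 0, 0, 0.06], [0, 0, 0, 0, 0, 0, 0.04], [0, 0, 0, 0, 0, 0, 0.04], [0, 0, 0, 0, 0, 0, 0.04], [0, 0, 0, 0, 0, 0, 0.04], [0, 0, 0, 0, 0, 0, 0.04], [0, 0, 0, 0, 0, 0, 0.04]]
  ],
  "squeeze": 30
}}

```text
t: 21.8
tool_pos: [0.4591, -0.0578, 0.0142]
tool_rot: [0.045, 1.566, -0.048]
contact_force: [-0.1, -0.3, -2.3]
opening: 0.0553
```

```bash
python3 to.py .625 .2285 .14 -3
```

```text
tool [ 0.4591 -0.0578  0.0142] t 21.8 open 0.05532192919150531 F [-0.1014 -0.2594 -2.3136]
shift first [-0.1257  0.2953  0.1493] turn [-0.3822  0.2668  0.1209] shift after turn [-0.1258  0.2946  0.1506]
```

Emit:
{"method": "arm_command", "body": {
  "plan": [
    [[-0.02, 0, 0, 0, 0, 0, 0.04], [-0.025, 0, 0, 0, 0, 0, 0.04], [-0.03, 0, 0, 0, 0, 0, 0.04], [-0.03, 0, 0, 0, 0, 0, 0.04], [-0.02, 0, 0, 0, 0, 0, 0.04], [0, 0.012, 0.006, 0, 0, 0, 0.04], [0, 0.022, 0.0115, 0, 0, 0, 0.04], [0, 0.022, 0.0115, 0, 0, 0, 0.04], [0, 0.022, 0.0115, 0, 0, 0, 0.04], [0, 0.022, 0.0115, 0, 0, 0, 0.04], [0, 0.022, 0.0115, 0, 0, 0, 0.04], [0, 0.022, 0.0115, 0, 0, 0, 0.04], [0, 0.022, 0.0115, 0, 0, 0, 0.04], [0, 0.022, 0.0115, 0, 0, 0, 0.04], [0, 0.022, 0.0115, 0, 0, 0, 0.04], [0, 0.022, 0.0115, 0, 0, 0, 0.04], [0, 0.022, 0.0115, 0, 0, 0, 0.04], [0, 0.022, 0.0115, 0, 0, 0, 0.04], [0, 0.012, 0.006, 0, 0, 0, 0.04], [0, 0, 0, 0, 0, 0, 0.04]]
  ]
}}

```text
t: 23.47
tool_pos: [0.6301, 0.2343, 0.1402]
tool_rot: [0.047, 1.571, -0.052]
contact_force: [-0.4, -1.3, -1.7]
opening: 0.0552
```

```bash
python3 to.py .625 .2285 .045 -3; python3 -c "
from h import *
save('wrist','w8.png')"
```

```text
tool [0.6301 0.2343 0.1402] t 23.4667 open 0.05522700703998324 F [-0.4171 -1.3437 -1.724 ]
shift first [ 0.0953 -0.0058 -0.0047] turn [-0.6104 -0.0233  0.1827] shift after turn [ 0.0952 -0.0061 -0.0048]
```

View pics/w8.png

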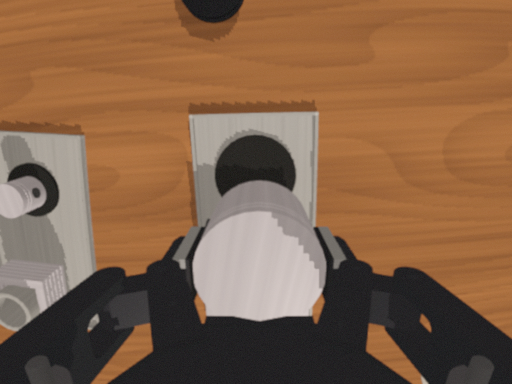

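```bash
python3 - <<'E'
from h import *
np.set_printoptions(precision=4,suppress=True)
f=lambda u,v,z:on_z("wrist",u,v,z)[:2]
print(f(215,174,.007),f(296,174,.007),f(256,135,.007))
p,q=f(190,114,.008),f(318,112,.008); d=p-q; m=(p+q)/2; yaw=np.arctan2(d[1],d[0])+np.pi/2
print(np.hypot(*d),"yaw",np.degrees(yaw),"pad",m+.06*np.array([np.cos(yaw),np.sin(yaw)]))
E
```

```text
[0.6206 0.1899] [0.6255 0.2686] [0.5857 0.2323]
0.11834322076997049 yaw -2.806235615172583 pad [0.6251 0.2287]
```

Emit:
{"method": "arm_command", "body": {
  "plan": [
    [[0, -0.006, -0.005, -0.5, 0, 0, 0.04], [0.015, 0, 0, 0, 0, 0, 0.04], [0.02, 0, 0, 0, 0, 0, 0.04], [0.02, 0, 0, 0, 0, 0, 0.04], [0.02, 0, 0, 0, 0, 0, 0.04], [0.01, 0, 0, 0, 0, 0, 0.04], [0, 0, 0, 0, 0, 0, 0.04]]
  ]
}}

```text
t: 24.1
tool_pos: [0.6195, 0.2195, 0.0484]
tool_rot: [0.041, 1.574, -0.051]
contact_force: [-1.4, 0.5, -1.8]
opening: 0.0551
```

```bash
python3 to.py .624 .2285 .024 -2.5
```

```text
tool [0.6195 0.2195 0.0484] t 24.1 open 0.055128905192358205 F [-1.3992  0.5432 -1.8266]
shift first [0.0244 0.0094 0.004 ] turn [-0.8746 -0.1779  0.3778] shift after turn [0.0244 0.0091 0.0041]
```

Emit:
{"method": "arm_command", "body": {
  "plan": [
    [[0, 0.005, 0.003, -0.5, 0, 0.3, 0.04], [0, 0.0045, 0.003, 0, 0, 0, 0.04], [0.008, 0, 0, 0, 0, 0, 0.04], [0.008, 0, 0, 0, 0, 0, 0.04], [0.006, 0, 0, 0, 0, 0, 0.04], [0, 0, 0, 0, 0, 0, 0.04]]
  ]
}}

```text
t: 24.6
tool_pos: [0.6283, 0.2287, 0.0275]
tool_rot: [0.04, 1.569, -0.039]
contact_force: [-0.4, -0.2, -2.3]
opening: 0.0554
```

```bash
python3 to.py .6255 .229 .0215 -2.8
```

```text
tool [0.6283 0.2287 0.0275] t 24.6 open 0.05544625718247095 F [-0.3958 -0.2255 -2.2541]
shift first [ 0.006   0.0001 -0.0028] turn [-0.1064  0.0862 -0.0324] shift after turn [ 0.006   0.0001 -0.0028]
```

Emit:
{"method": "arm_command", "body": {
  "plan": [
    [[0.002, 0, -0.0028, 0, 0, 0, 0.04], [0.002, 0, 0, 0, 0, 0, 0.04], [0.001, 0, 0, 0, 0, 0, 0.04], [0, 0, 0, 0, 0, 0, 0.04]]
  ]
}}

```text
t: 24.93
tool_pos: [0.6255, 0.2292, 0.0223]
tool_rot: [0.04, 1.568, -0.039]
contact_force: [0.5, 0.7, -1.8]
opening: 0.0553
```

Emit:
{"method": "arm_command", "body": {
  "plan": [
    [[0.0015, 0, 0, 0, 0, 0, 0.04], [0.0015, 0, 0, 0, 0, 0, 0.04]]
  ]
}}

```text
t: 25.1
tool_pos: [0.6259, 0.2293, 0.0207]
tool_rot: [0.04, 1.568, -0.039]
contact_force: [-5.7, -0.7, 9.5]
opening: 0.0553
```

Contact, so release.

Emit:
{"method": "arm_command", "body": {
  "plan": [
    [[-0.0005, 0, 0, 0, 0, 0, 0.04], [0, 0, 0, 0, 0, 0, 0.056], [0, 0, 0, 0, 0, 0, 0.06], [0, 0, 0, 0, 0, 0, 0.066], [0, 0, 0, 0, 0, 0, 0.076], [0, 0, 0, 0, 0, 0, 0.08], [0, 0, 0, 0, 0, 0, 0.08], [-0.01, 0, 0, 0, 0, 0, 0.08], [-0.02, 0, 0, 0, 0, 0, 0.08], [-0.025, 0, 0, 0, 0, 0, 0.08], [-0.025, 0, 0, 0, 0, 0, 0.085], [-0.025, 0, 0, 0, 0, 0, 0.085], [-0.02, 0, 0, 0, 0, 0, 0.085], [-0.01, 0, 0, 0, 0, 0, 0.085], [0, 0, 0, 0, 0, 0, 0.085]]
  ]
}}

```text
t: 26.35
tool_pos: [0.6257, 0.2292, 0.1666]
tool_rot: [0.04, 1.566, -0.039]
contact_force: [0.9, -0.6, -0.2]
opening: 0.0849
```

```bash
python3 - <<'E'
from h import *
print(ctrl.get_obs()["tool_pos"],ctrl.get_obs()["opening"])
save("wrist","w9.png"); save("side","s9.png")
a=cv2.imread("pics/w9.png"); b=cv2.imread("pics/s9.png")[70:280,120:450]
b=cv2.resize(b,(512,326)); cv2.imwrite("pics/f9.png",cv2.resize(np.vstack([a,b]),None,fx=.82,fy=.82))
E
```

```text
[0.62574038 0.22918537 0.16664743] 0.08493932284666189
```

View pics/f9.png

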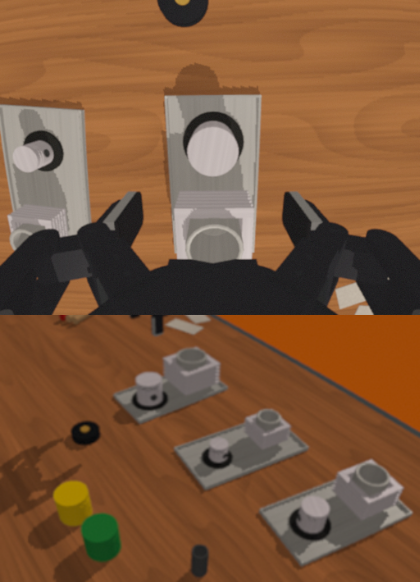

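All three pistons stand upright and centred on their pads, and the gripper is clear. Handing in.

```bash
python3 -c "
from h import *
print('large top',on_z('wrist',260,182,.057))
print(finish_job())"
```

```text
large top [0.62020738 0.22946664 0.057     ]
the job is handed in; nothing more can be done
None
```

I stood the three bare aluminium pistons crown up on their matching pads: small on the middle tray, medium on the right and large on the left. Each was lowered until it touched the pad (10–16 N) before release. The job was handed in at about 26 s with the gripper open and clear.

- **Placement:** the last wrist and side pictures show all three upright. My measurements put the small about 2–3 mm from its pad's centre, the medium about 3 mm and the large about 4 mm, against 12 mm of room on each. Camera error is a good part of those figures.
- **Other parts:** the starter pulley, socket and yellow and green look-alikes appear untouched in the last pictures. The clutch drum was out of frame there, and the arm never went near it.
- **Disagreements:** fast moves drifted by up to 2 cm. I corrected this before each grasp and each placing, and no contact force showed while it drifted. For the large piston, the network's best matches in the wrist view were the yellow and green look-alikes, so I chose the bare one by eye from the picture.

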